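Cap in the nest, slide one lock hole on

ROBOT

A 6-joint arm with a two-finger parallel gripper is mounted at the origin on the work surface. World frame = base frame: x ahead of the robot, y to its left, z up, the work surface at z = 0. Lengths are in m, angles in rad, forces in N, time in s.
With the tool pointing down it reaches from about 0.275 to 0.975 m from the base axis. Payload 8.4 kg.
Tool frame: the origin (TCP) lies on the centre line of the jaws, within the pads' length; the fingertips stand 19 mm ahead of it and the grasp point (between the pads) is the TCP; z points along the fingers, y is the line along which they close (so a half turn about z gives the same grasp; the last joint's range is limited). The gripper opens to 92 mm and grips with 3 to 60 N. Pads are 20 mm wide; open, the fingers measure 128 mm over their backs; the gripper's body (75 mm by 189 mm) begins 69 mm behind the grasp point.
Start: joints at [-1.118, 0.353, 1.633, -0, 1.155, -0.002], TCP at [0.275, -0.561, 0.234] pointing down, gripper open.
Joint ranges: [-2.63, 2.63], [-0.92, 2.1], [0.06, 2.66], [-1.3, 4.44], [0, 2.69], [-3.02, 3.02]. Speed limits (rad/s): [2.22, 2.22, 2.79, 3.14, 3.14, 3.14].

INTERFACE

Orientations are given as a 3x3 rotation matrix whose columns are the frame's x, y, z axes.
In Python, from bench import bot gives the robot as it stands. The module is installed in compiled form; this text tells all that it offers.
- The arm moves only by the shell command python3 -m pendant 'ROWS' [FORCE]. ROWS is text: rows parted by semicolons, each of 7 numbers parted by spaces: the shift along the tool's x, y, z in m, then the turn, a rotation vector about the tool's x, y, z in rad, then the opening, from 0 (shut) to 1 (fully open). A call has exactly 10 rows; each row is the pose to reach, as a shift and turn from the pose commanded when the call began, along the tool's axes at that moment; what a row does not reach only later rows make up. A row lasts 1/10 s, in which the tool goes at most 50 mm and 8.59 degrees, less where a joint would pass 70% of its speed; a pose out of reach is approached as far as the arm can. A call with a gripper value outside its range is refused whole. The fingers move at their own pace and stop on an object; FORCE is the grip in N (left out, the last holds). Time passes only in rows, so rows that repeat a pose let the fingers close, or fill a call up. It gives the time, the measured TCP pose, the force, the opening and the grip force at its end, in the units of the state.
- bot.read_state(): the state, without advancing time (a new reading comes with each control period).
- bot.grab_frame(name): name is "side" or "top" or "wrist"; returns a dict with "color" (480x640x3 uint8, red, green, blue), "fx", "fy", "cx", "cy" (pixels), "T" (4x4, takes a point from camera to world coordinates); the wrist camera has in their place "mount" (4x4, takes a point from camera to tool coordinates, whose origin is the TCP and whose axes are the flange's). Camera axes: x right, y up, looking along -z (the intrinsics and any distortion apply to the point x, -y, -z); pixel columns grow to the right and rows downward; lengths in m; the calibration is good to about 2 mm. A picture is of the moment at which its call begins: read the wrist's pose just before it. There is no depth.
- bot.hand_in(): hands the job in; it is judged then, once.
The state is a dict: "time": time; "q": joint angles; "qvel": joint speeds; "joint_torque": joint torques, N m; "eef_pos": TCP position; "eef_rot": TCP orientation; "ft_force": force on the tool from outside, world axes, zero at the start; "torque": the same for the moment, N m; "grip_width": opening from 0.0 (shut) to 1.0 (fully open); "grasp_force": force on a finger pad.
Only numpy, scipy, OpenCV 4.12 (cv2) and the standard library are available. Lean on these libraries where they do the work, as an engineer would, in place of code of your own. Each camera call takes 0.05 s, during which the arm holds its last target. There are 200 camera calls.

TASK

Take the black jar cap from its sloping stand and seat it rim-down, flat in the round nest of the sliding section. Then pull up the section's lock plunger, slide the section on to the very next lock hole, towards the upright end plate of the rail, and push the plunger fully home; its spring is tired, so finish while still holding the knob firmly with the pin home in that hole. Leave the jar, the tumbler and the white box alone.

Things in the scene. Friction and masses are not known exactly. Their poses are not given: they have to be found in the camera images.
- cap: black plastic screw cap, cup-shaped: 50 mm outer diameter, 22 mm high, 3 mm wall, closed top, open rim, about 30 g. Origin: centre of the open rim; its z axis points out through the closed top (flat and rim-down: z up). At the start it leans on the stand, rim against the sloping plate, z tilted 35 degrees from vertical.
- stand: fixed steel cap stand, foot 95 x 66 mm, origin under the foot's centre. Its sloping plate (72 mm long, 60 mm wide) faces its own -x and up, 35 degrees from level; the plate's upper face is 50 mm above the origin, where the cap's rim centre rests. A lip at the low edge, 26 mm wide and 6 mm high, stops the cap; the cap's sides along the stand's y are free to grasp.
- rail: fixed guide rail on the bench, 70 mm wide (its x), along its own y from -210 to +150 mm; guide top at 34 mm. Square 11 mm lock holes on its middle line, 50 mm apart (y = -65, -15, +35, +85 mm). An upright end plate, 62 mm tall, 14 mm thick, closes its +y end. Origin: at bench height on the middle line.
- section (a joint): position (m) of the aluminium sliding section on the rail: 0 in its first lock hole, growing towards the end plate (rail's +y); the next hole is at 0.050. Travel -0.055 to 0.105; rubs with about 2 N; locked while the pin is in a hole. Deck 80 mm wide, from 42 mm behind to 110 mm ahead of the nest's centre, top 48 mm above the bench.
- pocket (a point): centre of the round nest on the deck, at the deck's surface where the cap's rim rests (48 mm above the bench): a white plastic ring 5 mm high, inner diameter 60 mm, outer 70 mm. Moves with the section; x, y axes are those of the rail, z up.
- plunger (a joint): lift (m) of the lock plunger: 0 with the pin home, 0.020 fully pulled (the stop). The 8 mm round-ended pin is out of the hole from 0.014 up. The spring is weak (1 to 2.5 N down) and the plunger rubs with about 5 N: it stays where left and must be pushed down (about 3 N); pulling takes about 8 N. The pin enters if within about 3 mm of the hole's middle.
- pull_knob: black plastic knob on the plunger, an upright cylinder 24 mm in diameter and 34 mm high, standing on a 30 mm wide, 12 mm high steel collar on the deck, 85 mm from the nest's centre towards the end plate. Origin: centre of the knob's underside, 60 mm above the bench when the pin is home. Moves with section and plunger; z up.
- knob_top (a point): centre of the knob's top face, 94 mm above the bench when the pin is home.
- jar: bystander: closed glass jar with black lid, 80 mm diameter, 120 mm tall; origin under its centre. Leave alone.
- tumbler: bystander: small steel tumbler, 44 mm diameter, 60 mm tall; origin under its centre. Leave alone.
- bead_box: bystander: white plastic box 60 x 90 x 35 mm; origin under its centre. Leave alone.
Mind the look-alikes: they are no part of the job. Of the things that look like the cap, the middle-sized one is meant.

How it is judged:
By the outcome, as a careful person would: the job done as asked, in the order asked, and still so for the second after the job is handed in, while the arm keeps its last pose, push and grip.
It also fails if it takes over 51 s, if anything falls off the work surface, if the arm or the gripper's body presses on something with over 40 N, if the wrist force passes 120 N, or if a joint passes its speed limit or range.

## Working session

There is one attempt and no reset: what is moved stays moved. The work goes in short steps, Python scripts to look and compute and a shell command to move; the robot and the scene stay as the last step left them, time stands still between calls to the robot, and variables do not carry over. Pictures are saved under pics/ and viewed, at most 10 in all, crops included, and the job is handed in when it is done.

```bash
mkdir -p pics
python3 - <<'E'
from bench import bot
import cv2,numpy as np
s=bot.read_state();print(s['time'],s['eef_pos'],s['eef_rot'],s['grip_width'])
for n in ['top','side']:
    f=bot.grab_frame(n);cv2.imwrite(f'pics/{n}.png',f['color'][:,:,::-1]);print(n,{k:v for k,v in f.items() if k!='color'})
    np.savez(f'pics/{n}.npz',**f)
E
```

```text
0.0 [ 0.27432257 -0.56107635  0.23287818] [[ 8.98362110e-01  4.39255259e-01 -5.80975733e-04]
 [ 4.39255643e-01 -8.98361327e-01  1.18610521e-03]
 [-9.23178993e-07 -1.32074885e-03 -9.99999128e-01]] 1.0022041131130346
top {'fx': 492.2348703431066, 'fy': 492.2348703431066, 'cx': 320.95045027151815, 'cy': 236.13442526430168, 'T': array([[-2.03102246e-02,  9.83390693e-01, -1.80361417e-01,
         4.61446986e-01],
       [-9.99793615e-01, -2.00619334e-02,  3.20087447e-03,
        -1.59887254e-01],
       [-4.70688572e-04,  1.80389203e-01,  9.83595198e-01,
         9.57172560e-01],
       [ 0.00000000e+00,  0.00000000e+00,  0.00000000e+00,
         1.00000000e+00]])}
side {'fx': 525.4015288369957, 'fy': 525.4015288369957, 'cx': 324.15796911505663, 'cy': 236.91480323064096, 'T': array([[-0.97034134,  0.15700719, -0.18381085,  0.42027   ],
       [-0.24150064, -0.663356  ,  0.70826284,  0.60441305],
       [-0.01072967,  0.73164715,  0.68159909,  0.82871554],
       [ 0.        ,  0.        ,  0.        ,  1.        ]])}
```

View pics/top.png

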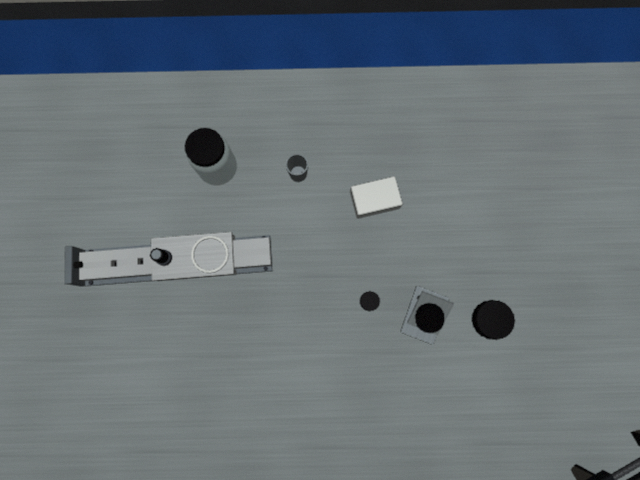

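View pics/side.png

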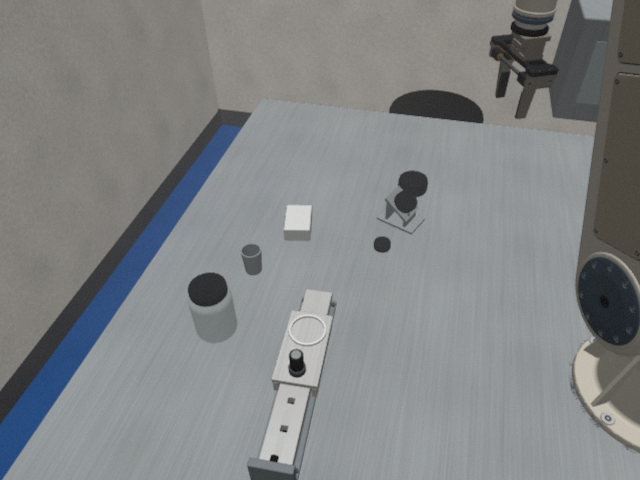

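The top view shows three black round things: small disc (370,300), the one on the sloping stand (430,318), and a large disc (494,320). The middle-sized one on the stand fits the description. The rail has its end plate at (72,265), the nest at (210,254) and the knob at (158,256). I'll confirm with an enlarged crop.

Run:
```python
import cv2,numpy as np
t=cv2.imread('pics/top.png');s=cv2.imread('pics/side.png')
a=cv2.resize(t[270:350,350:530],(800,356),interpolation=cv2.INTER_CUBIC)
a=cv2.convertScaleAbs(a,alpha=1.6,beta=30)
b=cv2.resize(t[225:290,60:280],(800,236),interpolation=cv2.INTER_CUBIC)
cv2.imwrite('pics/crop1.png',np.vstack([a,b]))
```

```text
(no output)
```

View pics/crop1.png

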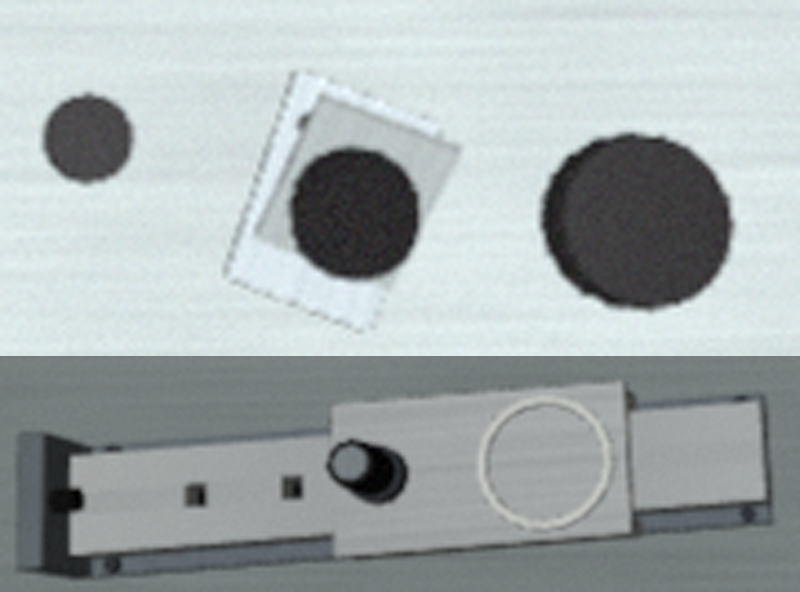

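The crop confirms it: the middle-sized cap lies on the grey sloping plate, with the foot corners at crop (298,70), (225,275) and (365,332). The high edge is at the top, at (320,95)–(462,148). Small and large discs lie on the bench. The section's knob is over a hole, and two free holes are visible towards the end plate.

```bash
cat > h.py <<'E'
import cv2,numpy as np
from scipy.optimize import least_squares
F={n:dict(np.load(f'pics/{n}.npz')) for n in ('top','side')}
def proj(f,P,T=None):
    T=f['T'] if T is None else T
    c=(np.atleast_2d(P)-T[:3,3])@T[:3,:3]
    return np.c_[f['cx']+f['fx']*c[:,0]/-c[:,2], f['cy']-f['fy']*c[:,1]/-c[:,2]]
def onz(f,u,v,z,T=None):
    T=f['T'] if T is None else T
    d=T[:3,:3]@np.array([(u-f['cx'])/f['fx'],-(v-f['cy'])/f['fy'],-1])
    return T[:3,3]+d*(z-T[2,3])/d[2]
def cyl(o,ax,r,h,n=60):
    ax=np.array(ax)/np.linalg.norm(ax);u=np.cross(ax,[.3,1,.2]);u/=np.linalg.norm(u);v=np.cross(ax,u)
    t=np.linspace(0,2*np.pi,n,endpoint=False);c=r*(np.cos(t)[:,None]*u+np.sin(t)[:,None]*v)
    return np.r_[o+c,o+c+h*ax]
def hullc(p):
    m=cv2.moments(cv2.convexHull(p.astype(np.float32)));return np.array([m['m10'],m['m01']])/m['m00'],m['m00']
E
python3 - <<'E'
from h import *
f=F['top'];g=cv2.cvtColor(f['color'],cv2.COLOR_RGB2GRAY)
print(g[318,430],g[300,415],g[330,410])
m=np.zeros_like(g);m[295:340,405:452]=(g[295:340,405:452]<45)
n,l,st,c=cv2.connectedComponentsWithStats(m);i=1+np.argmax(st[1:,4]);cc=c[i];print('cap',cc,st[i])
k=lambda x,y:(350+x/4.444,270+y/4.45)
A,B,C=[onz(f,*k(*p),0.001)[:2] for p in((298,70),(225,275),(365,332))]
print('foot',A,B,C,np.linalg.norm(A-B),np.linalg.norm(C-B),'ctr',(A+C)/2)
yaw=np.arctan2(*(A-B)[::-1]);y2=np.arctan2(*(B-C)[::-1])-np.pi/2;print(np.degrees([yaw,y2]))
def res(p):
    xs=np.array([np.cos(yaw),np.sin(yaw),0]);z=np.array([0,0,np.cos(.611)])-np.sin(.611)*xs
    c,a=hullc(proj(f,cyl(np.array([p[0],p[1],.05]),z,.025,.022)));res.a=a;return c-cc
r=least_squares(res,[.3,-.38]);print('cap rim ctr',r.x,res.a)
# ring
w=np.zeros_like(g);w[230:280,185:236]=g[230:280,185:236]>215
p=np.argwhere(w)[:,::-1].astype(np.float32);e=cv2.fitEllipse(cv2.convexHull(p));print('ring',e,onz(f,*e[0],.053))
print('knob',onz(f,156.2,254.2,.094))
for q in((196,495),(291,488)):print('hole',onz(f,60+q[0]/3.636,225+(q[1]-356)/3.63,.034))
s=F['side'];print('side knob',onz(s,296,354,.094),'ring',onz(s,307,329,.053))
print('jar',onz(f,205,147,.12),'tumbler',onz(f,297,162,.06))
for P in([.05],):pass
E
```

```text
13 127 125
cap [429.39344262 317.51564829] [415 303  29  30 671]
foot [ 0.53523398 -0.34731508] [ 0.44826612 -0.3111338 ] [ 0.42320491 -0.36972851] 0.09419392022427191 0.06372914391149961 ctr [ 0.47921945 -0.3585218 ]
[-22.58879817 -23.15660584]
cap rim ctr [ 0.47919195 -0.35723931] 718.9564844514243Traceback (most recent call last):
  File "<stdin>", line 16, in <module>
cv2.error: OpenCV(4.12.0) /io/opencv/modules/imgproc/src/shapedescr.cpp:356: error: (-215:Assertion failed) n >= 0 && (depth == CV_32F || depth == CV_32S) in function 'fitEllipseNoDirect'
```

Run:
```python
from h import *
f=F['top'];g=cv2.cvtColor(f['color'],cv2.COLOR_RGB2GRAY);roi=g[230:280,185:236];print(np.percentile(roi,[50,80,90,95,99]))
s=F['side']
# ring fit: maximise brightness along ring midline circle r=.0325
from scipy.optimize import minimize
for n,z in(('top',.053),('side',.053)):
    h=F[n];G=cv2.GaussianBlur(cv2.cvtColor(h['color'],cv2.COLOR_RGB2GRAY).astype(np.float32),(0,0),1)
    def cost(p):
        t=np.linspace(0,6.28,90);P=np.c_[p[0]+.0325*np.cos(t),p[1]+.0325*np.sin(t),np.full(90,z)]
        q=proj(h,P).astype(np.float32);return -cv2.remap(G,q[:,0:1],q[:,1:2],1).mean()
    p0=onz(h,*((209.9,254.5) if n=='top' else (307,329)),z)[:2]
    r=minimize(cost,p0,method='Nelder-Mead',options=dict(initial_simplex=[p0,p0+[.005,0],p0+[0,.005]]));print(n,'ring',p0,r.x,r.fun)
print('knob',onz(f,156.2,254.2,.094))
for q in((196,495),(291,488)):print('hole',onz(f,60+q[0]/3.636,225+(q[1]-356)/3.63,.034))
print('side knob',onz(s,296,354,.094))
print('jar',onz(f,205,147,.12),'tumbler',onz(f,297,162,.06))
for q in((18,433),(767,398),(770,522),(20,570)):print('railcorner',onz(f,60+q[0]/3.636,225+(q[1]-356)/3.63,.034 if q[0]>100 else .062))
```

```text
[164.   168.   172.   184.55 195.  ]
top ring [0.59681692 0.04383127] [0.59927862 0.04614259] -178.7731170654297
side ring [0.60040975 0.04466616] [0.60124406 0.04211919] -199.6712646484375
knob [0.59315387 0.12970775 0.094     ]
hole [0.58658319 0.2289928  0.034     ]
hole [0.58924935 0.17983342 0.034     ]
side knob [0.5950773  0.12785265 0.094     ]
jar [0.78125234 0.04145701 0.12      ] tumbler [ 0.77049921 -0.1200905   0.06      ]
railcorner [0.61634127 0.30915463 0.062     ]
railcorner [ 0.63182864 -0.06755912  0.034     ]
railcorner [ 0.5664157 -0.0689822  0.034    ]
railcorner [0.546744   0.30304927 0.062     ]
```

```bash
cat >> h.py <<'E'
from scipy.spatial.transform import Rotation as Ro
def frame(y,z):
    y=np.array(y,float);z=np.array(z,float);z/=np.linalg.norm(z);y-=z*(y@z);y/=np.linalg.norm(y);return np.c_[np.cross(y,z),y,z]
Y=np.radians(-22.8);XS=np.array([np.cos(Y),np.sin(Y),0]);YS=np.array([-np.sin(Y),np.cos(Y),0])
CZ=np.array([0,0,np.cos(np.radians(35))])-np.sin(np.radians(35))*XS
RG=frame(-YS,-CZ);CAP=np.array([.4792,-.358,.05])
def delta(pos,R,s=None):
    from bench import bot
    s=s or bot.read_state();R0=np.array(s['eef_rot']);d=R0.T@(np.array(pos)-s['eef_pos']);r=Ro.from_matrix(R0.T@R).as_rotvec()
    print('t',round(s['time'],2),'pos',np.round(s['eef_pos'],4),'F',np.round(s['ft_force'],1),'grip',np.round(s['grip_width'],3),np.round(s['grasp_force'],1));print('delta',np.round(d,4),np.round(r,4))
E
python3 -c "
from h import *
delta(CAP+CZ*.11,RG)"
```

```text
t 0.1 pos [ 0.2744 -0.5611  0.2329] F [ 0.  -0.6 -0.1] grip 1.001 0.0
delta [ 0.2317 -0.1399  0.093 ] [-0.2614  0.5735  0.825 ]
```

```bash
R="0.232 -0.140 0.093 -0.261 0.5735 0.825 1"; python3 -m pendant '0.06 -0.035 0.01 -0.033 0.072 0.103 1; 0.10 -0.06 0.025 -0.065 0.143 0.206 1; 0.14 -0.09 0.045 -0.098 0.215 0.309 1; 0.18 -0.11 0.065 -0.13 0.287 0.412 1; 0.21 -0.13 0.08 -0.163 0.358 0.515 1; 0.232 -0.14 0.093 -0.196 0.43 0.619 1; 0.232 -0.14 0.093 -0.229 0.50 0.722 1; 0.232 -0.14 0.093 -0.261 0.5735 0.825 1; 0.232 -0.14 0.093 -0.261 0.5735 0.825 1; 0.232 -0.14 0.093 -0.261 0.5735 0.825 1'
python3 - <<'E'
from h import *
delta(CAP+CZ*.11,RG)
from bench import bot
s=bot.read_state();w=bot.grab_frame('wrist');T=np.eye(4);T[:3,:3]=s['eef_rot'];T[:3,3]=s['eef_pos']
c=w['color'].copy();print(w['mount'])
p=proj(w,cyl(CAP,CZ,.025,.022),T@w['mount'])
for q in p:cv2.circle(c,tuple(int(round(v)) for v in q),1,(255,0,0),-1)
cv2.imwrite('pics/w1.png',c[:,:,::-1]);print(w.keys())
E
```

```text
time: 1.1
eef_pos: [0.4205, -0.3328, 0.1397]
eef_rot: [[0.754, -0.39, 0.528], [-0.32, -0.921, -0.222], [0.573, -0.001, -0.819]]
ft_force: [0.1, -0.2, -0.2]
grip_width: 1.002
grasp_force: 0.0
t 1.1 pos [ 0.4205 -0.3328  0.1397] F [ 0.1 -0.2 -0.2] grip 1.002 0.0
delta [0.0009 0.0005 0.0001] [ 0.0002  0.0003 -0.0028]
[[-5.30000910e-04  9.61668681e-01  2.74213544e-01  7.64414074e-02]
 [ 9.99999845e-01  4.62749352e-04  3.09938259e-04  4.84337185e-04]
 [ 1.71165777e-04  2.74213666e-01 -9.61668777e-01 -1.50886534e-01]
 [ 0.00000000e+00  0.00000000e+00  0.00000000e+00  1.00000000e+00]]
dict_keys(['color', 'fx', 'fy', 'cx', 'cy', 'mount'])
```

View pics/w1.png

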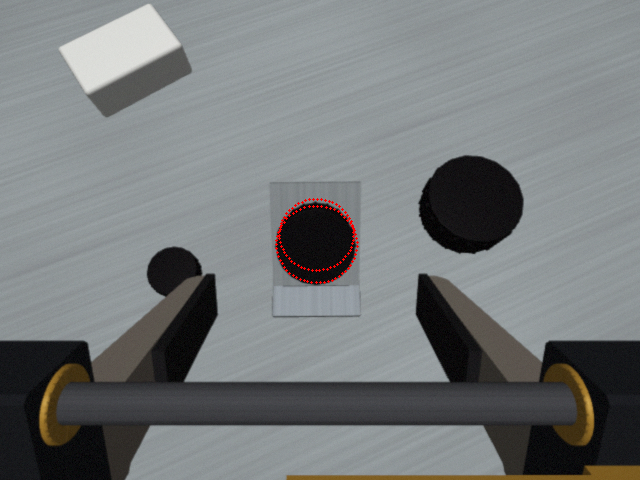

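The overlay of my cap estimate (red, around (317,240)) fits the real cap within 2–3 px, and the plate stands upright in the frame, so pose and yaw are right. I'll grasp it.

```bash
python3 -m pendant '0.001 0 0.025 0 0 0 1; 0.001 0 0.05 0 0 0 1; 0.001 0 0.07 0 0 0 1; 0.001 0 0.0845 0 0 0 1; 0.001 0 0.0845 0 0 0 1; 0.001 0 0.0845 0 0 0 0.4; 0.001 0 0.0845 0 0 0 0.4; 0.001 0 0.0845 0 0 0 0.4; 0.001 0 0.0845 0 0 0 0.4; 0.001 0 0.0845 0 0 0 0.4' 20
python3 -c "
from h import *
delta(CAP+CZ*.0255,RG)"
```

```text
time: 2.15
eef_pos: [0.4669, -0.353, 0.0725]
eef_rot: [[0.755, -0.387, 0.53], [-0.316, -0.922, -0.223], [0.575, 0.001, -0.818]]
ft_force: [-0.0, -0.2, -0.0]
grip_width: 0.586
grasp_force: 0.0
t 2.15 pos [ 0.4669 -0.353   0.0725] F [-0.  -0.2 -0. ] grip 0.586 0.0
delta [-0.0021 -0.0002  0.0005] [ 0.0005 -0.0015  0.0007]
```

```bash
python3 -m pendant '0 0 0 0 0 0 0.4; 0 0 0 0 0 0 0.4; 0 0 0 0 0 0 0.4; 0 0 0 0 0 0 0.4; 0 0 -0.01 0 0 0 0.4; 0 0 -0.03 0 0 0 0.4; 0 0 -0.06 0 0 0 0.4; 0 0 -0.09 0 0 0 0.4; 0 0 -0.09 0 0 0 0.4; 0 0 -0.09 0 0 0 0.4' 20
python3 - <<'E'
from h import *
delta(CAP+CZ*.0255,RG)
from bench import bot
s=bot.read_state();w=bot.grab_frame('wrist');T=np.eye(4);T[:3,:3]=s['eef_rot'];T[:3,3]=s['eef_pos']
c=w['color'].copy()
R=np.array(s['eef_rot']);o=s['eef_pos']+R[:,2]*.0255
p=proj(w,cyl(o,-R[:,2],.025,.022),T@w['mount'])
for q in p:cv2.circle(c,tuple(int(round(v)) for v in q),1,(255,0,0),-1)
cv2.imwrite('pics/w2.png',c[:,:,::-1]);cv2.imwrite('pics/w2raw.png',w['color'][:,:,::-1])
# poses for carrying: tool down, over nest
for y in((1,.055,0),(-1,-.055,0)):
  Rd=frame(y,[0,0,-1]);N=np.array([.599,.044,.048]);delta(N+[0,0,.1255],Rd)
print(s['q'])
E
```

```text
time: 3.15
eef_pos: [0.419, -0.333, 0.1469]
eef_rot: [[0.754, -0.387, 0.53], [-0.316, -0.922, -0.224], [0.576, 0.002, -0.818]]
ft_force: [-0.1, 0.5, -0.1]
grip_width: 0.536
grasp_force: 20.0
t 3.15 pos [ 0.419  -0.333   0.1469] F [-0.1  0.5 -0.1] grip 0.536 20.0
delta [-0.0024 -0.0004  0.0912] [ 0.0012 -0.0025  0.0011]
t 3.2 pos [ 0.4194 -0.3331  0.1463] F [-0.   0.4  0.9] grip 0.544 20.0
delta [ 0.032  -0.4172 -0.0115] [ 0.6178 -0.3848 -1.9494]
t 3.2 pos [ 0.4194 -0.3331  0.1463] F [-0.   0.4  0.9] grip 0.544 20.0
delta [ 0.032  -0.4172 -0.0115] [-0.3411 -0.5477  1.0818]
[-0.82625362  0.17190045  2.31806793  1.24958499  0.25347962 -0.02726613]
```

View pics/w2.png

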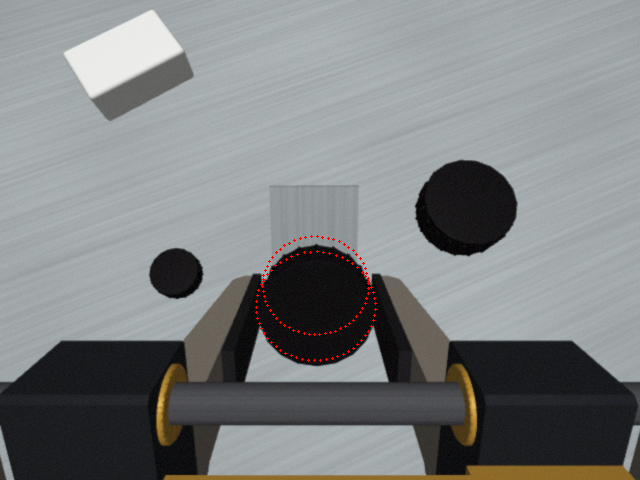

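The cap is held square between the pads around (316,305). It sits about 6 px lower than the red model, so about 2.5 mm towards tool −x. I'll carry it above the nest and allow for that offset.

```bash
cat >> h.py <<'E'
RY=np.array([-.055,.9985,0]);RX=np.array([.9985,.055,0]);RD=frame(-RY,[0,0,-1]);NEST=np.array([.5995,.0442,.048])
E
python3 -c "
from h import *
delta(NEST+RX*.0025+[0,0,.0255+.06],RD)"
```

```text
t 3.2 pos [ 0.4194 -0.3331  0.1463] F [-0.   0.4  0.9] grip 0.544 20.0
delta [ 0.0111 -0.4187  0.0228] [ 0.14   -0.6021 -0.438 ]
```

```bash
python3 -m pendant '0.001 -0.03 0 0.01 -0.05 -0.03 0.4; 0.002 -0.07 0 0.03 -0.12 -0.09 0.4; 0.003 -0.115 0 0.05 -0.2 -0.146 0.4; 0.005 -0.16 0.003 0.07 -0.3 -0.22 0.4; 0.006 -0.205 0.006 0.09 -0.4 -0.29 0.4; 0.007 -0.25 0.010 0.12 -0.5 -0.36 0.4; 0.009 -0.295 0.014 0.14 -0.602 -0.438 0.4; 0.010 -0.34 0.018 0.14 -0.602 -0.438 0.4; 0.011 -0.38 0.021 0.14 -0.602 -0.438 0.4; 0.011 -0.41 0.0228 0.14 -0.602 -0.438 0.4'
python3 -m pendant '0 -0.009 0 0 0 0 0.4; 0 -0.009 0 0 0 0 0.4; 0 -0.009 0 0 0 0 0.4; 0 -0.009 0 0 0 0 0.4; 0 -0.009 0 0 0 0 0.4; 0 -0.009 0 0 0 0 0.4; 0 -0.009 0 0 0 0 0.4; 0 -0.009 0 0 0 0 0.4; 0 -0.009 0 0 0 0 0.4; 0 -0.009 0 0 0 0 0.4'
cat > look.py <<'E'
from h import *
from bench import bot
import sys
def look(name,cyls):
    s=bot.read_state();w=bot.grab_frame('wrist');T=np.eye(4);T[:3,:3]=s['eef_rot'];T[:3,3]=s['eef_pos'];R=T[:3,:3]
    c=w['color'].copy()
    for f in cyls:
        for q in proj(w,f(R,T[:3,3]),T@w['mount']):cv2.circle(c,tuple(int(round(v)) for v in q),1,(255,0,0),-1)
    cv2.imwrite(f'pics/{name}.png',c[:,:,::-1])
E
python3 - <<'E'
from look import *
delta(NEST+RX*.0025+[0,0,.0255+.06],RD)
look('w3',[lambda R,p:cyl(NEST,[0,0,1],.035,.005),lambda R,p:cyl(NEST+RY*.085+[0,0,.012],[0,0,1],.012,.034),lambda R,p:cyl(p+R@[-.0025,0,.0255],-R[:,2],.025,.022)])
E
```

```text
time: 4.2
eef_pos: [0.5866, 0.0128, 0.1328]
eef_rot: [[0.998, 0.057, -0.003], [0.057, -0.998, 0.004], [-0.003, -0.004, -1.0]]
ft_force: [0.3, -0.8, 0.4]
grip_width: 0.541
grasp_force: 20.0
time: 5.2
eef_pos: [0.5848, 0.0182, 0.1346]
eef_rot: [[0.998, 0.055, -0.001], [0.055, -0.998, 0.001], [-0.001, -0.001, -1.0]]
ft_force: [0.8, 0.5, -1.3]
grip_width: 0.54
grasp_force: 20.0
t 5.2 pos [0.5848 0.0182 0.1346] F [ 0.8  0.5 -1.3] grip 0.54 20.0
delta [ 0.0186 -0.0251  0.0011] [-0.0013  0.0007  0.    ]
```

View pics/w3.png

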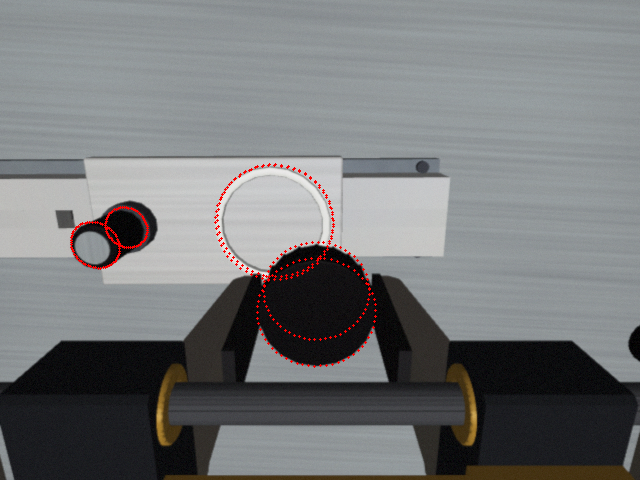

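The model ring at (275,221) and knob at (95,245) match the picture within about 1–2 px, and the held cap matches too. Next I'll shift over the nest and descend.

```bash
python3 -m pendant '0.0186 -0.0251 0 0 0 0 0.4; 0.0186 -0.0251 0 0 0 0 0.4; 0.0186 -0.0251 0.01 0 0 0 0.4; 0.0186 -0.0251 0.03 0 0 0 0.4; 0.0186 -0.0251 0.045 0 0 0 0.4; 0.0186 -0.0251 0.052 0 0 0 0.4; 0.0186 -0.0251 0.055 0 0 0 0.4; 0.0186 -0.0251 0.055 0 0 0 0.4; 0.0186 -0.0251 0.055 0 0 0 0.4; 0.0186 -0.0251 0.055 0 0 0 0.4'
python3 -c "
from h import *
delta(NEST+RX*.0025+[0,0,.0255],RD)"
```

```text
time: 6.25
eef_pos: [0.6024, 0.0444, 0.0802]
eef_rot: [[0.998, 0.055, 0.0], [0.055, -0.998, 0.001], [0.0, -0.001, -1.0]]
ft_force: [-0.2, 0.4, -0.1]
grip_width: 0.545
grasp_force: 20.0
t 6.25 pos [0.6024 0.0444 0.0802] F [-0.2  0.4 -0.1] grip 0.545 20.0
delta [-0.0004  0.      0.0067] [-0.0013 -0.0004 -0.    ]
```

```bash
python3 -m pendant '0 0 0.002 0 0 0 0.4; 0 0 0.004 0 0 0 0.4; 0 0 0.0055 0 0 0 0.4; 0 0 0.0065 0 0 0 0.4; 0 0 0.0065 0 0 0 0.4; 0 0 0.0065 0 0 0 0.4; 0 0 0.0065 0 0 0 0.4; 0 0 0.0065 0 0 0 0.4; 0 0 0.0065 0 0 0 0.4; 0 0 0.0065 0 0 0 0.4'
```

```text
time: 7.25
eef_pos: [0.602, 0.0444, 0.0741]
eef_rot: [[0.998, 0.055, -0.001], [0.055, -0.998, 0.001], [-0.001, -0.001, -1.0]]
ft_force: [-3.8, 0.6, 11.0]
grip_width: 0.541
grasp_force: 20.0
```

```bash
python3 -m pendant '0 0 -0.0005 0 0 0 0.6; 0 0 -0.0005 0 0 0 0.65; 0 0 -0.0005 0 0 0 0.7; 0 0 -0.0005 0 0 0 0.7; 0 0 -0.0005 0 0 0 0.7; 0 0 -0.015 0 0 0 0.7; 0 0 -0.04 0 0 0 0.7; 0 0 -0.065 0 0 0 0.7; 0 0 -0.075 0 0 0 0.7; 0 0 -0.075 0 0 0 0.7'
python3 - <<'E'
from look import *
KN=NEST+RY*.085
delta(KN+[0,0,.10],RD)
look('w4',[lambda R,p:cyl(NEST,[0,0,1],.035,.005),lambda R,p:cyl(NEST,[0,0,1],.025,.022),lambda R,p:cyl(KN+[0,0,.012],[0,0,1],.012,.034)])
E
```

```text
time: 8.25
eef_pos: [0.6031, 0.0444, 0.1501]
eef_rot: [[0.998, 0.055, 0.003], [0.055, -0.998, 0.001], [0.003, -0.001, -1.0]]
ft_force: [0.9, 0.8, 0.3]
grip_width: 0.7
grasp_force: 0.0
t 8.25 pos [0.6031 0.0444 0.1501] F [0.9 0.8 0.3] grip 0.7 0.0
delta [-0.0036 -0.085   0.0022] [-0.0013 -0.0028 -0.    ]
```

View pics/w4.png

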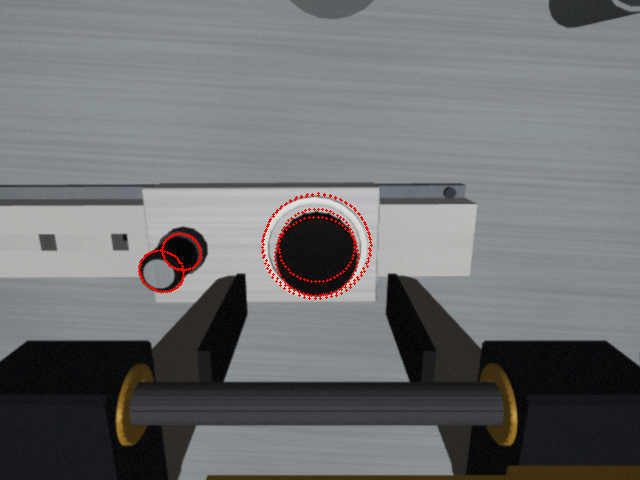

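The cap sits inside the ring at (317,252), with the white ring visible around it. It looks about 1–2 mm off the model, so I'll check tilt and offset numerically.

Run:
```python
from h import *
from bench import bot
def mask_pts(g,u,v,h=75,th=55):
    m=np.zeros_like(g);a,b=int(v),int(u);m[a-h:a+h,b-h:b+h]=g[a-h:a+h,b-h:b+h]<th
    n,l,st,c=cv2.connectedComponentsWithStats(m);i=l[a,b];print('blob',st[i],c[i])
    k=max(cv2.findContours((l==i).astype(np.uint8),0,cv2.CHAIN_APPROX_NONE)[0],key=len);return k[:,0].astype(float)
s=bot.read_state();w=bot.grab_frame('wrist');T=np.eye(4);T[:3,:3]=s['eef_rot'];T[:3,3]=s['eef_pos'];T=T@w['mount']
f=bot.grab_frame('side')
for name,im,TT,(u,v),h in(('wrist',w,T,(317,255),60),('side',f,f['T'],proj(f,NEST+[0,0,.015])[0],25)):
    c=im['color'];g=cv2.cvtColor(c,cv2.COLOR_RGB2GRAY);print(name,u,v,g[int(v),int(u)])
    k=mask_pts(g,u,v,h)
    def res(p,tilt=True):
        ax=[p[2],p[3],1] if tilt else [0,0,1]
        H=cv2.convexHull(proj(im,cyl(NEST+[p[0],p[1],0],ax,.025,.022),TT).astype(np.float32))
        return np.array([cv2.pointPolygonTest(H,(x,y),True) for x,y in k])-.5
    for tl in(0,1):
        r=least_squares(lambda p:res(p,tl),[0,0,0.01,0.01][:4 if tl else 2],loss='soft_l1',diff_step=1e-3,x_scale=[.002,.002,.05,.05][:4 if tl else 2]);print(tl,np.round(r.x,4),'rms px',np.sqrt(np.mean(r.fun**2)))
cv2.imwrite('pics/side2.png',f['color'][:,:,::-1])
```

```text
wrist 317 255 11
blob [ 275  211   83   84 5340] [316.06086142 253.12677903]
0 [-0.001   0.0001] rms px 1.3051138418848303
1 [-2.700e-03  1.000e-04  1.787e-01  2.100e-03] rms px 0.7053216510967284
side 307.3703405460028 325.51245952246757 44
blob [294 313  27  28 538] [307.74907063 327.06505576]
0 [-0.  0.] rms px 2.587784130227519
1 [-0.0053  0.0012  0.5561 -0.2737] rms px 1.4367690378346059
```

Run:
```python
import cv2,numpy as np
from bench import bot
w=bot.grab_frame('wrist')['color'][:,:,::-1];s=cv2.imread('pics/side2.png')
a=cv2.resize(w[185:310,247:387],(400,357),interpolation=3);b=cv2.resize(s[290:360,270:348],(400,357),interpolation=3)
cv2.imwrite('pics/c2.png',cv2.convertScaleAbs(np.hstack([a,b]),alpha=1.6,beta=25))
```

```text
(no output)
```

View pics/c2.png

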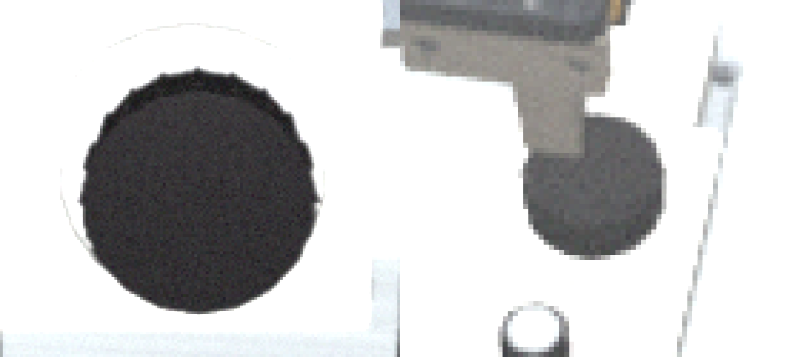

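The crop shows an even side band with a ribbed edge, so the cap is flat and inside the ring. Next is the knob.

```bash
python3 -m pendant '-0.0025 -0.03 0 0 -0.0028 0 0.5; -0.0036 -0.065 0 0 -0.0028 0 0.5; -0.0036 -0.085 0 0 -0.0028 0 0.5; -0.0036 -0.085 0 0 -0.0028 0 0.5; -0.0036 -0.085 0.02 0 -0.0028 0 0.5; -0.0036 -0.085 0.04 0 -0.0028 0 0.5; -0.0036 -0.085 0.05 0 -0.0028 0 0.5; -0.0036 -0.085 0.05 0 -0.0028 0 0.5; -0.0036 -0.085 0.05 0 -0.0028 0 0.5; -0.0036 -0.085 0.05 0 -0.0028 0 0.5'
python3 -c "
from h import *
delta(NEST+RY*.085+[0,0,.036],RD)"
```

```text
time: 9.45
eef_pos: [0.5943, 0.1289, 0.099]
eef_rot: [[0.998, 0.055, -0.003], [0.055, -0.999, 0.001], [-0.002, -0.001, -1.0]]
ft_force: [-0.2, 0.8, -0.3]
grip_width: 0.503
grasp_force: 0.0
t 9.45 pos [0.5943 0.1289 0.099 ] F [-0.2  0.8 -0.3] grip 0.503 0.0
delta [ 0.0006 -0.0002  0.015 ] [-0.0014  0.0024 -0.0003]
```

```bash
python3 -m pendant '0.0006 0 0.008 0 0 0 0.5; 0.0006 0 0.014 0 0 0 0.5; 0.0006 0 0.015 0 0 0 0.5; 0.0006 0 0.015 0 0 0 0.2; 0.0006 0 0.015 0 0 0 0.15; 0.0006 0 0.015 0 0 0 0.15; 0.0006 0 0.015 0 0 0 0.15; 0.0006 0 0.015 0 0 0 0.15; 0.0006 0 0.015 0 0 0 0.15; 0.0006 0 0.015 0 0 0 0.15' 45
```

```text
time: 10.45
eef_pos: [0.5943, 0.1292, 0.0833]
eef_rot: [[0.998, 0.055, -0.003], [0.055, -0.998, 0.001], [-0.003, -0.001, -1.0]]
ft_force: [-0.2, 1.6, 2.2]
grip_width: 0.254
grasp_force: 45.0
```

```bash
python3 -m pendant '0 0 -0.003 0 0 0 0.15; 0 0 -0.006 0 0 0 0.15; 0 0 -0.009 0 0 0 0.15; 0 0 -0.012 0 0 0 0.15; 0 0 -0.015 0 0 0 0.15; 0 0 -0.017 0 0 0 0.15; 0 0 -0.019 0 0 0 0.15; 0 0 -0.019 0 0 0 0.15; 0 0 -0.019 0 0 0 0.15; 0 0 -0.019 0 0 0 0.15'
```

```text
time: 11.45
eef_pos: [0.5943, 0.1291, 0.1025]
eef_rot: [[0.998, 0.055, -0.004], [0.055, -0.998, 0.001], [-0.003, -0.001, -1.0]]
ft_force: [0.1, 1.2, -0.6]
grip_width: 0.254
grasp_force: 45.0
```

```bash
python3 -m pendant '0 -0.003 0 0 0 0 0.15; 0 -0.008 0 0 0 0 0.15; 0 -0.015 0 0 0 0 0.15; 0 -0.022 0 0 0 0 0.15; 0 -0.03 0 0 0 0 0.15; 0 -0.037 0 0 0 0 0.15; 0 -0.043 0 0 0 0 0.15; 0 -0.047 0 0 0 0 0.15; 0 -0.05 0 0 0 0 0.15; 0 -0.05 0 0 0 0 0.15'
python3 - <<'E'
from look import *
KN=NEST+RY*.135;delta(KN+[0,0,.036],RD)
N2=NEST+RY*.05
look('w5',[lambda R,p:cyl(N2,[0,0,1],.035,.005),lambda R,p:cyl(KN+[0,0,.032],[0,0,1],.012,.034)])
E
```

```text
time: 12.45
eef_pos: [0.5914, 0.1797, 0.1022]
eef_rot: [[0.998, 0.055, -0.004], [0.055, -0.998, 0.002], [-0.004, -0.002, -1.0]]
ft_force: [-1.3, 1.7, 0.9]
grip_width: 0.25
grasp_force: 45.0
t 12.45 pos [0.5914 0.1797 0.1022] F [-1.3  1.7  0.9] grip 0.25 45.0
delta [0.0007 0.0008 0.0182] [-0.002   0.0036  0.0001]
```

View pics/w5.png

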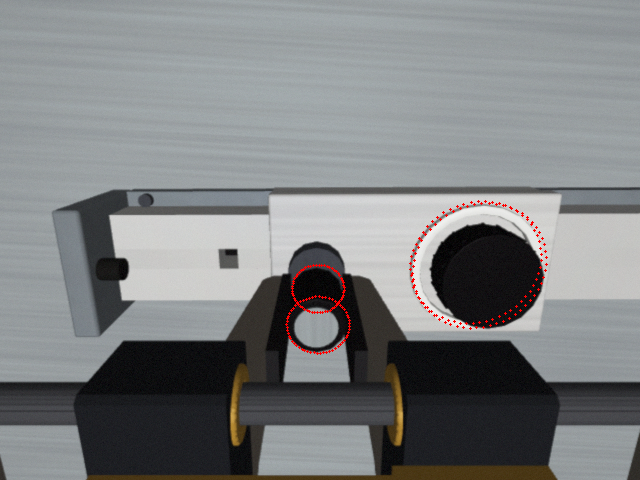

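The section has moved with the cap: the ring at (480,265) matches the model for +50 mm, one free hole remains visible at (228,258), and the knob is lifted. Now I'll push the pin home.

```bash
python3 -m pendant '0 0 0.003 0 0 0 0.15; 0 0 0.006 0 0 0 0.15; 0 0 0.009 0 0 0 0.15; 0 0 0.012 0 0 0 0.15; 0 0 0.015 0 0 0 0.15; 0 0 0.017 0 0 0 0.15; 0 0 0.019 0 0 0 0.15; 0 0 0.019 0 0 0 0.15; 0 0 0.019 0 0 0 0.15; 0 0 0.019 0 0 0 0.15'
```

```text
time: 13.5
eef_pos: [0.5915, 0.179, 0.0832]
eef_rot: [[0.998, 0.055, -0.004], [0.055, -0.998, 0.001], [-0.004, -0.001, -1.0]]
ft_force: [-0.8, 1.9, 2.5]
grip_width: 0.25
grasp_force: 45.0
```

```bash
python3 -m pendant '0 0 0.0005 0 0 0 0.15; 0 0 0.001 0 0 0 0.15; 0 0 0.001 0 0 0 0.15; 0 0 0.001 0 0 0 0.15; 0 0 0.001 0 0 0 0.15; 0 0 0.001 0 0 0 0.15; 0 0 0.001 0 0 0 0.15; 0 0 0.001 0 0 0 0.15; 0 0 0.001 0 0 0 0.15; 0 0 0.001 0 0 0 0.15'
```

```text
time: 14.5
eef_pos: [0.5916, 0.179, 0.0831]
eef_rot: [[0.998, 0.055, -0.003], [0.055, -0.998, 0.001], [-0.003, -0.001, -1.0]]
ft_force: [-3.4, 0.6, 11.2]
grip_width: 0.253
grasp_force: 45.0
```

```bash
python3 -c "
from bench import bot
print(bot.hand_in())"
```

```text
the job is handed in; nothing more can be done
None
```

I handed the job in at about 14.5 s: the cap sits flat and rim-down in the nest, the section is one hole on, and the pin is home with the gripper still holding the knob and pushing down with about 11 N. No verdict came back.

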